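Tap a bored sleeve home on its hidden depth stop

TASK

The bored sleeve lying in the two vee-blocks has to be set for measuring: pick up the tapping bar from the rubber mat and with it nudge the sleeve gently and slowly along the vees, little by little, until the floor of its bore rests against the stop rod hidden inside it. The rod is only lightly clamped, so feel for the stop and do not shove the rod out of its setting, and do not handle the sleeve with the gripper. Then lay the bar back on the mat and leave the sleeve home against the stop and everything else undisturbed.

Things in the scene. Friction and masses are not known exactly. Their poses are not given: they have to be found in the camera images.
- fixture: Dark steel fixture plate 220 x 360 x 20 mm with a grid of holes, fixed. Origin: centre of its underside, on the table; z up, y along the plate and the vee-blocks towards the stop. Loose stand-offs 45 mm tall, a screw and a rail with a 97 mm high pin stand on its sides (more than 55 mm off x = 0) at y from -5 to 155 mm; the end at y below -20 mm is clear.
- vee_axis (a point): Point on the axis of a sleeve lying in the vees, above the middle of the first of two ground-steel vee-blocks, 75 mm above the table; axes as the plate's. The vee-blocks are 60 mm wide, 28 mm thick along y, tops 66 mm above the table; this one at the plate's y = 0, the other at y = +70 mm.
- post_face (a point): Point on that same axis, on the near (-y) face of the black stop post (30 x 30 mm, thumb-screw on top 112 mm above the table). From here a steel stop rod, 10 mm thick with a ball end, points along -y into the sleeve's bore. It stands out 78 to 98 mm, set anew each time; its end is hidden in the bore. It is clamped by friction only: a push of more than about 18 N slides it.
- sleeve: Aluminium sleeve, cylinder of 44 mm diameter, 120 mm long, about 0.4 kg, lying in the vees. Origin: on its axis at mid length; y along it towards the stop (x, z turn as it rolls). At +y a 25 mm bore, 60 mm deep, flat floor at y = 0; at y = -60 mm the solid end face to tap on. It slides with 1.5 to 5 N of friction and has about 18 to 48 mm to go; once home, the push rises steeply above that.
- bar: Tapping bar, 150 mm long, 0.22 kg: square grey aluminium handle 20 x 20 mm from y = -75 to +45 mm, round brass nose of 18 mm diameter from y = +45 to +75 mm. Origin: underside, at mid length; z up, y along the bar to the nose; centre line 10 mm above the underside. It lies flat on the mat, nose pointing roughly the way the sleeve has to go.
- mat: Grey rubber mat 200 x 250 x 4 mm fixed on the table, the bar's place. Origin: centre of its underside; z up, y along its long side. A black hex key lies along the edge at x about -75 mm, a steel ring gauge (42 mm wide) near the corner x = +74, y = +80 mm.
Mind the look-alikes: they are no part of the job. Of the things that look like the bar, the larger one is meant. There is more than one size of the sleeve; the job needs the larger.

How it is judged:
By the outcome, as a careful person would: the job done as asked, in the order asked, and still so for the second after the job is handed in, with the robot touching nothing.
It also fails if it takes over 58 s, if anything falls off the work surface, if the arm or the gripper's body presses on something with over 40 N, if the wrist force passes 120 N, or if a joint passes its speed limit or range.

ROBOT

A 6-joint arm with a two-finger parallel gripper is mounted at the origin on the work surface. World frame = base frame: x ahead of the robot, y to its left, z up, the work surface at z = 0. Lengths are in m, angles in rad, forces in N, time in s.
With the tool pointing down it reaches from about 0.325 to 0.775 m from the base axis. Payload 5.5 kg.
Tool frame: the origin (TCP) lies at the very end of the fingers, on their centre line; the grasp point (between the pads) lies 19 mm behind it; z points along the fingers, y is the direction in which the jaws open and shut (so a half turn about z gives the same grasp; the last joint's range is limited). The gripper opens to 85 mm and grips with 20 to 120 N. Pads are 22 mm wide; open, the fingers measure 114 mm over their backs; the gripper's body (76 mm by 85 mm) begins 54 mm behind the grasp point. The pads swing forward as they close: fully open they stand 13 mm farther back than shut.
Start: joints at [1.158, 0.091, 1.231, -0, 1.82, -0.057], TCP at [0.209, 0.562, 0.231] pointing down, gripper open.
Joint ranges: [-2.87, 2.87], [-0.86, 2.18], [0.17, 2.46], [-1.51, 4.65], [0.06, 2.69], [-2.65, 2.65]. Speed limits (rad/s): [2.57, 2.57, 3.01, 3.14, 3.14, 3.14].

INTERFACE

Orientations are given as a unit quaternion [w, x, y, z].
In Python, from rig import get_obs, capture, sign_off gives the robot as it stands.
- The arm moves only by the tool apply_moves, never from a script. Its argument "increments" is a list of rows, each a list of 7 numbers: the turn, a rotation vector about the world's x, y, z in degrees, then the shift along the world's x, y, z in m, then the finger opening in m, from 0 to 0.0854. A call has exactly 5 rows; each row shifts and turns the pose as measured when the row begins; what a row does not reach is not made up. A row lasts 1/8 s, in which the tool goes at most 62.5 mm and 10.7 degrees, less where a joint would pass 70% of its speed; a pose out of reach is approached as far as the arm can. A call is refused whole if a number of a shift passes 0.0625 or a number of a turn 10.7, either way. A call with a gripper value outside its range is refused whole. The fingers move at their own pace and stop on an object; "squeeze" is the grip in N (left out, the last holds). Time passes only in rows, so rows that do not move let the fingers close, or fill a call up. It gives the time, the measured TCP pose, the force and the opening at its end, in the units of the state.
- get_obs(): the state, without advancing time (a new reading comes with each control period).
- capture(name): name is "side" or "top" or "wrist"; returns a dict with "img" (480x640x3 uint8, red, green, blue), "intrinsics" (3x3 intrinsics, pixels), "view" (4x4, takes a point from world to camera coordinates). Camera axes: x right, y down, z forward; pixel columns grow to the right and rows downward; lengths in m; the calibration is good to about 2 mm. A picture is of the moment at which its call begins. There is no depth.
- sign_off(): hands the job in, once; it reports no verdict.
The state is a dict: "time": time; "q": joint angles; "qd": joint speeds; "joint_torque": joint torques, N m; "tool_pos": TCP position; "tcp_rot": TCP orientation; "wrist_force": force on the tool from outside, world axes, zero at the start; "wrist_torque": the same for the moment, N m; "opening": opening from 0.0 (shut) to 1.0 (fully open).
Only numpy, scipy, OpenCV 4.12 (cv2) and the standard library are available. Lean on these libraries where they do the work, as an engineer would, in place of code of your own. Each camera call takes 0.05 s, during which the arm holds its last target.

## Working session

There is one attempt and no reset: what is moved stays moved. The work goes in short steps, Python scripts to look and compute and a tool call to move; the robot and the scene stay as the last step left them, time stands still between calls to the robot, and variables do not carry over. Pictures are saved under pics/ and viewed, and the job is handed in when it is done.

Besides the shell and the picture viewer there is one more tool, called after "Request:" as a command line: name --pt "numbers of a row" for each row, then --argument value for the rest. apply_moves: Moves the arm, as the interface text tells. Its arguments: {"type":"object","properties":{"increments":{"type":"array"},"squeeze":{"type":"number"}},"required":["increments"]}

```bash
ls; mkdir -p pics
python3 - <<'E'
from rig import get_obs,capture
import cv2,numpy as np
o=get_obs();print(o)
for n in ["side","top","wrist"]:
    c=capture(n);cv2.imwrite(f"pics/{n}0.png",c["img"][:,:,::-1]);print(n,np.round(c["intrinsics"],1).tolist(),np.round(c["view"],4).tolist())
    np.savez(f"pics/{n}0.npz",**c)
E
```

```text
pics
{'time': 0.0, 'q': array([ 1.15831109e+00,  9.18469298e-02,  1.23192336e+00, -5.88367745e-06,
        1.81978411e+00, -5.67179031e-02]), 'qd': array([-7.52569285e-04, -1.27396101e-03,  4.66760770e-05,  4.77129444e-04,
        2.69936104e-03, -2.01464891e-03]), 'joint_torque': array([-1.19717763e-03, -4.58742070e+01, -4.18010545e+01, -1.75981359e-04,
        1.21572328e-02,  5.39186445e-06]), 'tool_pos': array([0.20888313, 0.56215693, 0.23013685]), 'tcp_rot': array([-2.25235159e-04,  1.76947658e-01,  9.84219774e-01, -9.54665048e-04]), 'wrist_force': array([-0.89079142,  0.00852438, -0.09413943]), 'wrist_torque': array([ 0.00805595,  0.00803178, -0.024726  ]), 'opening': 0.9944842915359978}
side [[576.7, 0.0, 324.3], [0.0, 576.7, 236.1], [0.0, 0.0, 1.0]] [[0.9996, -0.0273, 0.0117, -0.5361], [-0.0106, -0.6952, -0.7188, 0.0246], [0.0278, 0.7183, -0.6952, 1.1371], [0.0, 0.0, 0.0, 1.0]]
top [[593.6, 0.0, 332.9], [0.0, 593.6, 240.2], [0.0, 0.0, 1.0]] [[0.0156, -0.9999, -0.004, -0.0587], [-0.9971, -0.0152, -0.0749, 0.552], [0.0749, 0.0051, -0.9972, 1.213], [0.0, 0.0, 0.0, 1.0]]
wrist [[397.5, 0.0, 318.8], [0.0, 397.5, 242.2], [0.0, 0.0, 1.0]] [[0.3481, 0.9375, -0.0011, -0.5998], [0.8995, -0.3337, 0.2822, -0.0379], [0.2642, -0.0992, -0.9594, 0.3782], [0.0, 0.0, 0.0, 1.0]]
```

View pics/side0.png

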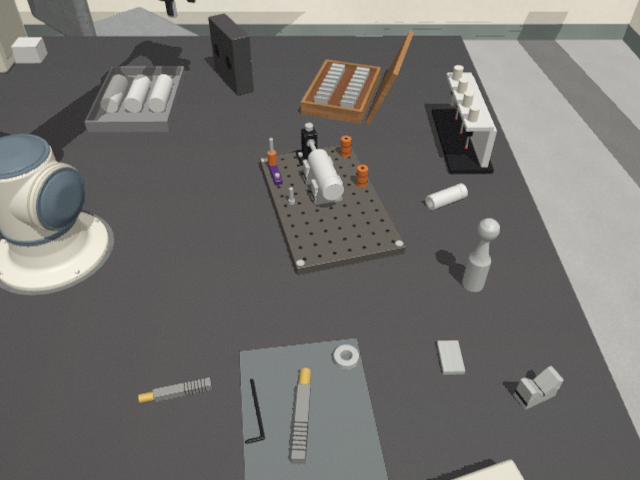

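View pics/top0.png

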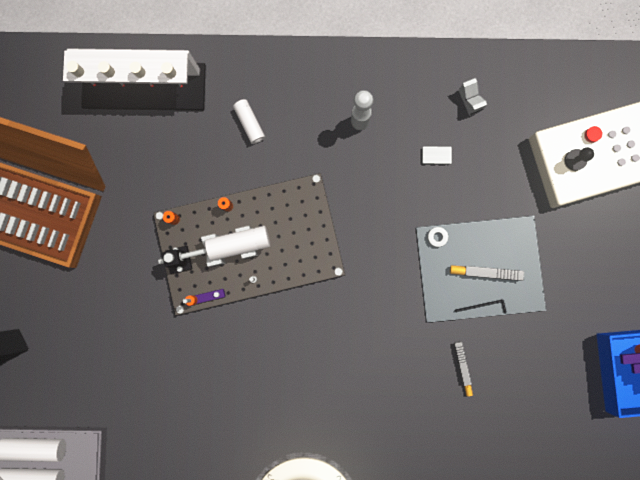

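View pics/wrist0.png

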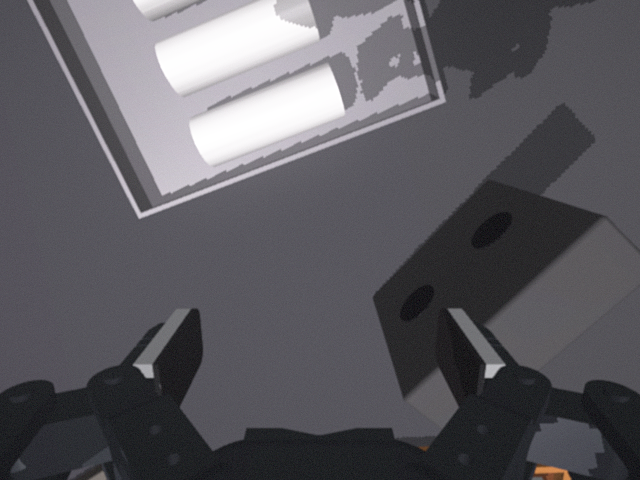

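```bash
cat > h.py <<'E'
import numpy as np,cv2
def ray(c,uv):
    K=c["intrinsics"];V=c["view"];R=V[:3,:3];t=V[:3,3]
    d=R.T@np.linalg.solve(K,np.array([uv[0],uv[1],1.]));return -R.T@t,d
def onz(c,uv,z):
    o,d=ray(c,uv);return o+d*(z-o[2])/d[2]
def proj(c,p):
    V=c["view"];q=c["intrinsics"]@(V[:3,:3]@np.asarray(p,float)+V[:3,3]);return q[:2]/q[2]
def crop(img,x0,y0,x1,y1,s,fn):
    cv2.imwrite(fn,cv2.resize(img[y0:y1,x0:x1,::-1],None,fx=s,fy=s,interpolation=cv2.INTER_CUBIC))
E
python3 - <<'E'
from h import *
c=np.load("pics/top0.npz");i=c["img"]
crop(i,140,165,350,325,3.8,"pics/c1.png");crop(i,410,210,550,325,5,"pics/c2.png")
c=np.load("pics/side0.npz");i=c["img"]
crop(i,240,100,420,280,3.3,"pics/c3.png")
E
```

```text
(no output)
```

View pics/c1.png

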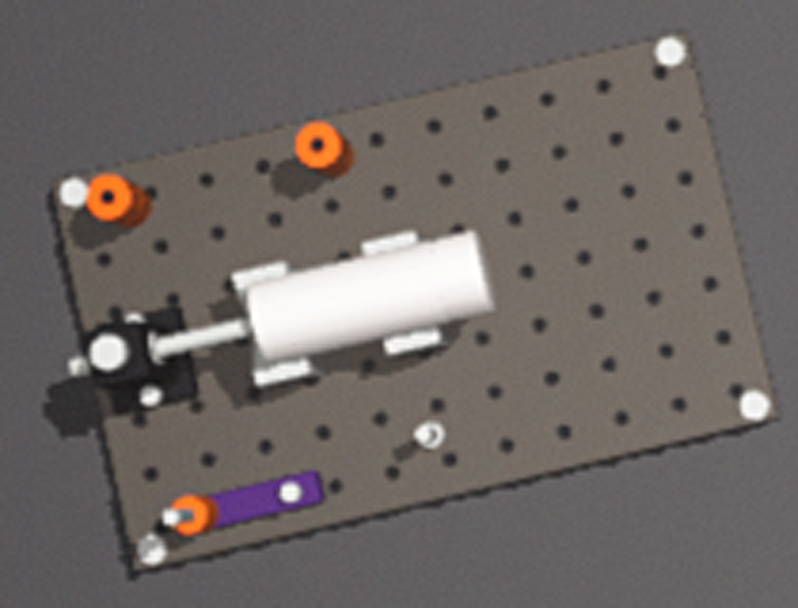

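View pics/c2.png

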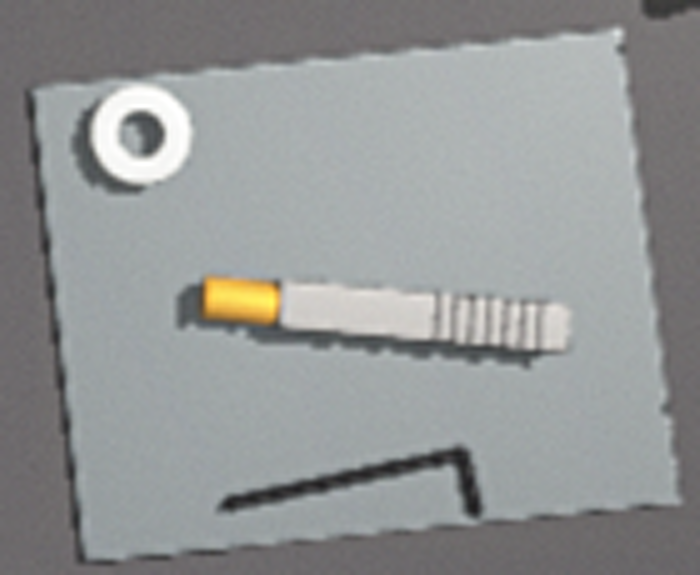

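View pics/c3.png

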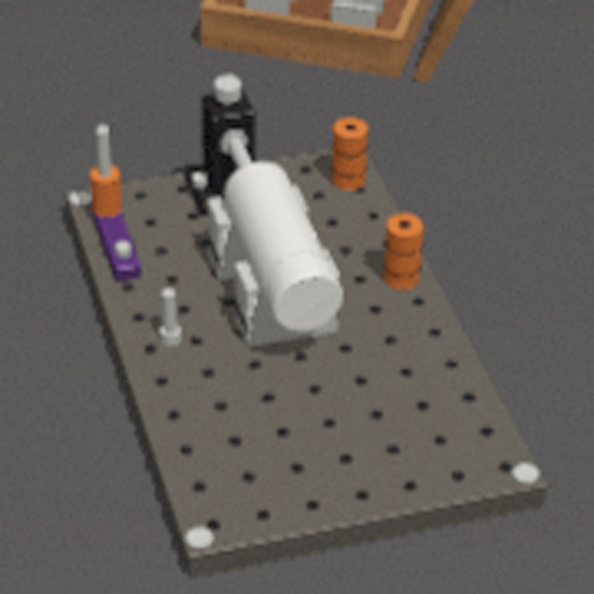

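Run:
```python
from h import *
c=np.load("pics/top0.npz")
f=lambda u,v:(140+(u+.5)/3.8-.5,165+(v+.5)/3.8-.5)
P=[onz(c,f(*p),.022)[:2] for p in [(73,192),(671,51),(755,405),(151,549)]]
P=np.array(P);ce=P.mean(0);d=(P[0]+P[3]-P[1]-P[2]);yaw=np.arctan2(d[1],d[0])-np.pi/2
d2=(P[0]+P[1]-P[2]-P[3]);print("plate",ce,np.degrees(yaw),np.degrees(np.arctan2(d2[1],d2[0])),np.linalg.norm(P[0]-P[1]),np.linalg.norm(P[1]-P[2]))
Q=np.array([onz(c,f(*p),.02)[:2] for p in [(52,190),(688,33),(777,418),(133,575)]]);print("plate corners",Q.mean(0),np.linalg.norm(Q[0]-Q[1]),np.linalg.norm(Q[1]-Q[2]))
def loc(p,ce,yaw):
    R=np.array([[np.cos(yaw),np.sin(yaw)],[-np.sin(yaw),np.cos(yaw)]]);return R@(np.array(p)-ce)
S=[onz(c,f(*p),.075)[:2] for p in [(474,231),(493,309),(247,283),(265,362)]]
print("sleeve",np.round(S,4).tolist());print("sleeve local",[np.round(loc(s,ce,yaw)*1000,1).tolist() for s in S])
print("post screw local",loc(onz(c,f(108,352),.112)[:2],ce,yaw), "rod", [loc(onz(c,f(*p),.08)[:2],ce,yaw) for p in [(165,346),(240,328)]])
# side view
s=np.load("pics/side0.npz");g=lambda u,v:(240+(u+.5)/3.3-.5,100+(v+.5)/3.3-.5)
Qs=np.array([onz(s,g(*p),.022)[:2] for p in [(76,198),(526,472),(199,538)]]);print("side bolts 0,2? ",Qs, "top bolts",P)
# end face centre: pixel ~ (308,302)
print("face centre z=.075", onz(s,g(308,302),.075), loc(onz(s,g(308,302),.075)[:2],ce,yaw))
# bar & mat
m=lambda u,v:(410+(u+.5)/5-.5,210+(v+.5)/5-.5)
M=np.array([onz(c,m(*p),.004)[:2] for p in [(33,90),(620,30),(681,502),(83,562)]])
mc=M.mean(0);d=(M[0]+M[3]-M[1]-M[2]);my=np.arctan2(d[1],d[0])-np.pi/2;print("mat",mc,np.degrees(my),np.linalg.norm(M[0]-M[1]),np.linalg.norm(M[1]-M[2]))
n=onz(c,m(204,299),.014)[:2];t=onz(c,m(570,328),.024)[:2];j=onz(c,m(281,305),.02)[:2]
d=n-t;print("bar nose",n,"tail",t,"len",np.linalg.norm(d),"center",(n+t)/2,"yaw",np.degrees(np.arctan2(d[1],d[0]))-90,"joint",j, "local to mat",loc((n+t)/2,mc,my))
```

```text
plate [0.54417165 0.12531066] 14.272494936446254 14.286950863421154 0.3371060637724388 0.20011210997306472
plate corners [0.54182055 0.12550348] 0.36011255241752954 0.21769392749703972
sleeve [[0.5763, 0.0863], [0.5355, 0.0754], [0.5471, 0.2045], [0.5059, 0.1938]]
sleeve local [[21.5, -45.7], [-20.7, -46.2], [22.4, 76.0], [-20.2, 75.8]]
post screw local [-0.00016622  0.14468909] rod [array([-0.00045092,  0.12360318]), array([-0.00033734,  0.08361197])]
side bolts 0,2?  [[ 0.40228504  0.2579239 ]
 [ 0.68209552 -0.01624997]
 [ 0.48838044 -0.06686343]] top bolts [[ 0.59963028  0.31336584]
 [ 0.68268715 -0.01334819]
 [ 0.48870444 -0.06249661]
 [ 0.40566474  0.26372158]]
face centre z=.075 [0.55511269 0.07912161 0.075     ] [-0.00078383 -0.04746072]
mat [ 0.49937736 -0.36043259] 6.660015171263901 0.24912917361634856 0.19903558652912284
bar nose [ 0.49626063 -0.29557935] tail [ 0.48636135 -0.44435988] len 0.14910949578246982 center [ 0.49131099 -0.36996962] yaw -3.8066272596361017 joint [ 0.49409851 -0.32626124] local to mat [-0.00911802 -0.00853715]
```

Request:
apply_moves --pt "0 0 -3.7 0.02 -0.046 0 0.045" --pt "0 0 -3.7 0.021 -0.046 0 0.045" --pt "0 0 -3.7 0.021 -0.046 0 0.045" --pt "0 0 -3.7 0.021 -0.046 0 0.045" --pt "0 0 -3.7 0.021 -0.046 0 0.045" --squeeze 60

```text
time: 0.78
tool_pos: [0.313, 0.3274, 0.2261]
tcp_rot: [-0.001, 0.335, 0.942, -0.003]
wrist_force: [0.6, -0.4, 0.7]
opening: 0.526
```

Request:
apply_moves --pt "0 0 -3.7 0.024 -0.048 0 0.045" --pt "0 0 -3.7 0.024 -0.048 0 0.045" --pt "0 0 -3.7 0.022 -0.048 0 0.045" --pt "0 0 -3.7 0.018 -0.048 0 0.045" --pt "0 0 -3.7 0.015 -0.048 0 0.045"

```text
time: 1.4
tool_pos: [0.4175, 0.079, 0.2249]
tcp_rot: [-0.002, 0.486, 0.874, -0.003]
wrist_force: [1.1, 0.5, -0.4]
opening: 0.527
```

Request:
apply_moves --pt "0 0 -3.7 0.014 -0.05 0 0.045" --pt "0 0 -3.7 0.014 -0.05 0 0.045" --pt "0 0 -3.7 0.014 -0.05 0 0.045" --pt "0 0 -3.7 0.014 -0.05 0 0.045" --pt "0 0 -3.7 0.014 -0.05 0 0.045"

```text
time: 2.02
tool_pos: [0.488, -0.1797, 0.2239]
tcp_rot: [-0.002, 0.625, 0.781, -0.002]
wrist_force: [1.1, 0.3, 0.4]
opening: 0.52
```

Request:
apply_moves --pt "0 0 -4 0.001 -0.048 -0.01 0.045" --pt "0 0 -4 0.001 -0.048 -0.02 0.045" --pt "0 0 -4 0.001 -0.048 -0.03 0.045" --pt "0 0 -3.4 0 -0.042 -0.03 0.045" --pt "0 0 0 0 0 0 0.045"

```text
time: 2.65
tool_pos: [0.4894, -0.3747, 0.1281]
tcp_rot: [-0.004, 0.729, 0.685, -0.002]
wrist_force: [-0.9, 1.3, -0.9]
opening: 0.529
```

Run:
```python
from rig import get_obs,capture
from h import *
o=get_obs();print(o["tool_pos"],o["tcp_rot"],o["wrist_force"])
q=o["tcp_rot"];print("jaw yaw",2*np.degrees(np.arctan2(q[2],q[1]))-90)
c=capture("wrist");cv2.imwrite("pics/w1.png",c["img"][:,:,::-1]);np.savez("pics/w1.npz",**c)
```

```text
[ 0.48940377 -0.37473517  0.12814269] [-0.00419683  0.72854071  0.68498636 -0.0021237 ] [-0.8721188   1.2530992  -0.93639891]
jaw yaw -3.5297397407528592
```

View pics/w1.png

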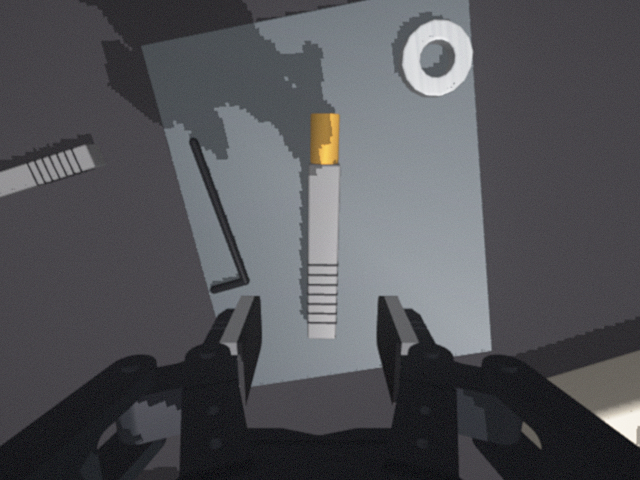

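Run:
```python
from h import *
c=np.load("pics/w1.npz")
n=onz(c,(325,114),.014);t=onz(c,(322,338.5),.024);j=onz(c,(325,165),.024)
d=n-t;print(n,t,j,(n+t)/2,np.linalg.norm(d),np.degrees(np.arctan2(d[1],d[0]))-90,np.degrees(np.arctan2((j-t)[1],(j-t)[0]))-90)
R=c["view"][:3,:3];print((-R.T@c["view"][:3,3]))
```

```text
[ 0.49835532 -0.29645779  0.014     ] [ 0.48771733 -0.44512781  0.024     ] [ 0.49657773 -0.32643726  0.024     ] [ 0.49303632 -0.3707928   0.019     ] 0.14938521742524322 -4.092784956937891 -4.26928237557911
[ 0.49619157 -0.30390104  0.2709849 ]
```

Request:
apply_moves --pt "-0.2 -0.5 -0.5 0.003 0.004 -0.03 0.045" --pt "0 0 0 0 0 -0.03 0.045" --pt "0 0 0 0 0 -0.03 0.045" --pt "0 0 0 0 0 -0.012 0.045" --pt "0 0 0 0 0 0 0.045"

```text
time: 3.32
tool_pos: [0.4977, -0.3664, 0.0342]
tcp_rot: [0.007, 0.728, 0.685, 0.002]
wrist_force: [-0.4, 0.8, 0.0]
opening: 0.527
```

Request:
apply_moves --pt "0.3 0.5 0 -0.004 -0.003 0 0.045" --pt "0 0 0 0 0 0 0.045" --pt "0 0 0 0 0 0 0.045" --pt "0 0 0 0 0 0 0.045" --pt "0 0 0 0 0 0 0.045"

```text
time: 3.95
tool_pos: [0.4955, -0.371, 0.0397]
tcp_rot: [0.005, 0.728, 0.685, 0.001]
wrist_force: [0.1, -0.1, -0.3]
opening: 0.525
```

Request:
apply_moves --pt "0.1 0.4 0 -0.003 0 -0.01 0.045" --pt "0 0 0 0 0 -0.008 0.045" --pt "0 0 0 0 0 -0.004 0.045" --pt "0 0 0 0 0 0 0.045" --pt "0 0 0 0 0 0 0.045"

```text
time: 4.58
tool_pos: [0.4917, -0.3705, 0.0148]
tcp_rot: [0.001, 0.728, 0.685, -0.001]
wrist_force: [0.0, -0.6, 0.9]
opening: 0.524
```

```bash
cat > st.py <<'E'
from rig import get_obs
import numpy as np
o=get_obs();q=o["tcp_rot"]
from scipy.spatial.transform import Rotation as Ro
R=Ro.from_quat(np.r_[q[1:],q[0]]).as_matrix();z=R[:,2]
print(round(o["time"],2),"pos",np.round(o["tool_pos"],5),"F",np.round(o["wrist_force"],2),"T",np.round(o["wrist_torque"],3),"tilt z",np.round(z[:2],4),"jawyaw",round(np.degrees(np.arctan2(R[1,1],R[0,1])),2),"qd",np.round(o["qd"],3),"op",round(o["opening"],3))
E
python3 st.py
```

```text
4.58 pos [ 0.49165 -0.37046  0.01482] F [ 0.03 -0.63  0.87] T [-0.004  0.02  -0.033] tilt z [-0.0002 -0.003 ] jawyaw -3.49 qd [ 0.     0.001  0.003  0.001 -0.001  0.   ] op 0.524
```

Request:
apply_moves --pt "0.1 0 -0.4 0.0003 0 -0.005 0.045" --pt "0 0 0 0 0 -0.001 0.045" --pt "0 0 0 0 0 0 0.045" --pt "0 0 0 0 0 0 0.016" --pt "0 0 0 0 0 0 0.01"

```text
time: 5.2
tool_pos: [0.4925, -0.3708, 0.0095]
tcp_rot: [0.001, 0.731, 0.683, -0.0]
wrist_force: [0.4, 0.1, -1.4]
opening: 0.213
```

Request:
apply_moves --pt "0 0 0 0 0 0 0.01" --pt "0 0 0 0 0 0 0.01" --pt "0 0 0 0 0 0 0.01" --pt "0 0 0 0 0 0 0.01" --pt "0 0 0 0 0 0 0.01"

```text
time: 5.82
tool_pos: [0.4924, -0.3708, 0.0093]
tcp_rot: [0.001, 0.731, 0.683, -0.0]
wrist_force: [0.8, 0.3, -0.8]
opening: 0.215
```

```bash
python3 st.py
```

```text
5.83 pos [ 0.49244 -0.3708   0.00932] F [ 0.78  0.31 -0.78] T [ 0.    -0.022 -0.064] tilt z [ 0.0011 -0.0021] jawyaw -3.92 qd [-0.     0.001  0.002 -0.002 -0.     0.   ] op 0.215
```

Request:
apply_moves --pt "0 0 0 0 0 0.02 0.01" --pt "0 0 0 0 0 0.03 0.01" --pt "0 0 2 0.01 0.035 0.03 0.01" --pt "0 0 2.3 0.011 0.044 0.01 0.01" --pt "0 0 2.3 0.011 0.044 0 0.01"

```text
time: 6.45
tool_pos: [0.5236, -0.2474, 0.1063]
tcp_rot: [0.002, 0.691, 0.723, -0.0]
wrist_force: [0.7, -0.5, -3.0]
opening: 0.214
```

Request:
apply_moves --pt "0 0 2.3 0.011 0.044 0 0.01" --pt "0 0 2.3 0.011 0.044 0 0.01" --pt "0 0 2.3 0.011 0.044 0 0.01" --pt "0 0 2.3 0.011 0.03 0 0.01" --pt "0 0 0 0 0 0 0.01"

```text
time: 7.08
tool_pos: [0.5698, -0.0772, 0.1144]
tcp_rot: [0.005, 0.627, 0.779, 0.002]
wrist_force: [0.1, -0.4, -3.0]
opening: 0.211
```

```bash
python3 st.py
```

```text
7.08 pos [ 0.56978 -0.07715  0.11444] F [ 0.13 -0.43 -3.01] T [-0.079 -0.003  0.008] tilt z [ 0.0105 -0.0034] jawyaw 12.29 qd [-0.019 -0.015 -0.001 -0.026  0.013 -0.001] op 0.211
```

Request:
apply_moves --pt "0.1 0.3 0.8 0.004 0.02 -0.01 0.01" --pt "0 0 0.6 0.003 0.016 -0.01 0.01" --pt "0 0 0.4 0.002 0.01 -0.006 0.01" --pt "0 0 0 0 0 0 0.01" --pt "0 0 0 0 0 0 0.01"

```text
time: 7.7
tool_pos: [0.579, -0.0326, 0.0903]
tcp_rot: [0.004, 0.616, 0.788, 0.001]
wrist_force: [0.4, -0.5, -1.9]
opening: 0.219
```

```bash
python3 st.py
```

```text
7.7 pos [ 0.57901 -0.03264  0.09027] F [ 0.42 -0.48 -1.9 ] T [-0.029 -0.033 -0.01 ] tilt z [ 0.0074 -0.0044] jawyaw 13.97 qd [-0.001  0.002  0.001 -0.    -0.    -0.001] op 0.219
```

Request:
apply_moves --pt "0.2 0.4 0.3 0.004 0 -0.008 0.01" --pt "0 0 0 0.001 0.001 -0.006 0.01" --pt "0 0 0 0 0 -0.003 0.01" --pt "0 0 0 0 0 0 0.01" --pt "0 0 0 0 0 0 0.01"

```text
time: 8.32
tool_pos: [0.5843, -0.033, 0.0722]
tcp_rot: [0.0, 0.614, 0.789, -0.0]
wrist_force: [0.3, 0.3, -2.5]
opening: 0.215
```

```bash
python3 st.py
python3 - <<'E'
from rig import capture
from h import *
for n,b in [("top",(140,165,350,325,3.8)),("side",(240,100,440,300,3))]:
    c=capture(n);np.savez(f"pics/{n}2.npz",**c);crop(c["img"],*b,f"pics/{n}2.png")
E
```

```text
8.32 pos [ 0.58431 -0.03302  0.07217] F [ 0.34  0.34 -2.52] T [ 0.01   0.008 -0.004] tilt z [-0.0001 -0.0011] jawyaw 14.18 qd [-0.001  0.    -0.    -0.    -0.    -0.001] op 0.215
```

View pics/top2.png

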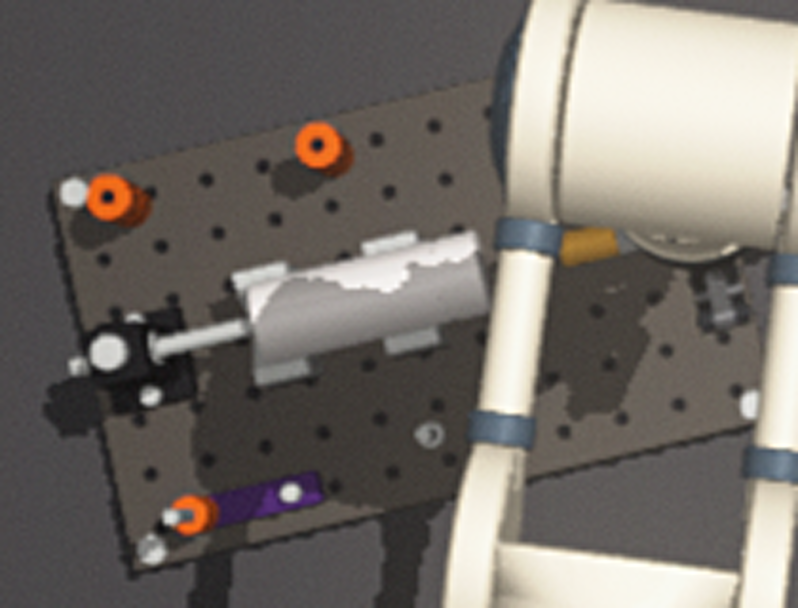

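View pics/side2.png

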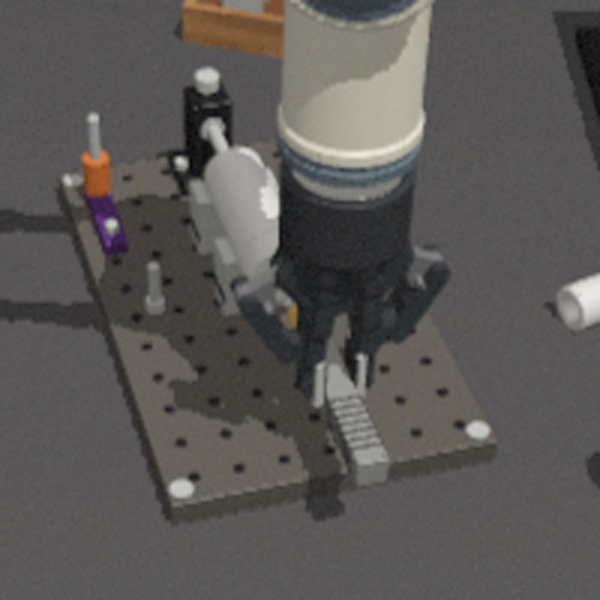

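Request:
apply_moves --pt "0 0 0 -0.0025 0.01 -0.001 0.01" --pt "0 0 0 -0.0025 0.01 -0.001 0.01" --pt "0 0 0 -0.0015 0.006 0 0.01" --pt "0 0 0 0 0 0 0.01" --pt "0 0 0 0 0 0 0.01"

```text
time: 9.05
tool_pos: [0.5774, -0.0043, 0.0707]
tcp_rot: [0.001, 0.614, 0.789, -0.0]
wrist_force: [0.0, -0.1, -1.9]
opening: 0.213
```

```bash
cat >> st.py <<'E'
a=np.array([-.247,.969,0]);p=o["tool_pos"]-np.array([.5559,.0808,.0703]);print("nose s mm",round(1000*(p@a)+75,2),"lat",round(1000*(p@np.array([.969,.247,0])),2),"dz",round(1000*p[2],2),"Fax",round(o["wrist_force"]@a,2))
E
python3 st.py
```

```text
9.05 pos [ 0.57741 -0.0043   0.07074] F [ 0.02 -0.09 -1.86] T [-0.016  0.023 -0.018] tilt z [ 0.001 -0.001] jawyaw 14.25 qd [ 0.006 -0.002  0.002  0.    -0.002  0.001] op 0.213
nose s mm -12.77 lat -0.17 dz 0.44 Fax -0.09
```

Request:
apply_moves --pt "0 0 0 -0.0005 0.002 0 0.01" --pt "0 0 0 -0.0005 0.002 0 0.01" --pt "0 0 0 -0.0005 0.002 0 0.01" --pt "0 0 0 -0.0002 0.001 0 0.01" --pt "0 0 0 0 0 0 0.01"

```text
time: 9.68
tool_pos: [0.5757, 0.0026, 0.0707]
tcp_rot: [0.001, 0.614, 0.789, -0.0]
wrist_force: [-0.2, -0.4, -2.6]
opening: 0.216
```

```bash
python3 st.py
```

```text
9.68 pos [0.57572 0.00261 0.07071] F [-0.2  -0.42 -2.58] T [-0.012 -0.05  -0.019] tilt z [ 0.001  -0.0011] jawyaw 14.2 qd [-0.002  0.    -0.    -0.002  0.001 -0.001] op 0.216
nose s mm -5.66 lat -0.11 dz 0.41 Fax -0.36
```

Accurate small-step tracking. Continue at ~1 mm per row.

Request:
apply_moves --pt "0 0 0 -0.0003 0.001 0 0.01" --pt "0 0 0 -0.0002 0.001 0 0.01" --pt "0 0 0 -0.0003 0.001 0 0.01" --pt "0 0 0 -0.0002 0.001 0 0.01" --pt "0 0 0 -0.0003 0.001 0 0.01"

```text
time: 10.3
tool_pos: [0.5745, 0.0072, 0.0708]
tcp_rot: [0.001, 0.614, 0.789, -0.0]
wrist_force: [0.6, -3.0, -2.8]
opening: 0.213
```

```bash
python3 st.py
```

```text
10.3 pos [0.57452 0.00719 0.07082] F [ 0.64 -3.05 -2.76] T [-0.43  -0.116 -0.038] tilt z [ 0.0015 -0.0024] jawyaw 14.17 qd [ 0.012 -0.008  0.005 -0.004 -0.001  0.013] op 0.213
nose s mm -0.92 lat -0.14 dz 0.52 Fax -3.11
```

Request:
apply_moves --pt "0 0 0 -0.0002 0.001 0 0.01" --pt "0 0 0 -0.0003 0.001 0 0.01" --pt "0 0 0 -0.0002 0.001 0 0.01" --pt "0 0 0 -0.0003 0.001 0 0.01" --pt "0 0 0 -0.0002 0.001 0 0.01"

```text
time: 10.92
tool_pos: [0.5734, 0.0113, 0.071]
tcp_rot: [0.002, 0.615, 0.789, -0.001]
wrist_force: [1.2, -3.2, -2.5]
opening: 0.216
```

```bash
python3 st.py
```

```text
10.93 pos [0.57343 0.01127 0.07096] F [ 1.16 -3.23 -2.53] T [-0.431 -0.111  0.02 ] tilt z [ 0.002  -0.0044] jawyaw 14.12 qd [ 0.015 -0.004  0.004 -0.001 -0.     0.015] op 0.216
nose s mm 3.29 lat -0.18 dz 0.66 Fax -3.42
```

Request:
apply_moves --pt "0.05 0.02 0 -0.0002 0.001 -0.0001 0.01" --pt "0.05 0.02 0 -0.0003 0.001 -0.0001 0.01" --pt "0.05 0.02 0 -0.0002 0.001 -0.0001 0.01" --pt "0.05 0.02 0 -0.0003 0.001 -0.0001 0.01" --pt "0.05 0.02 0 -0.0002 0.001 -0.0001 0.01"

```text
time: 11.55
tool_pos: [0.5721, 0.0165, 0.0706]
tcp_rot: [0.0, 0.615, 0.789, 0.0]
wrist_force: [-1.4, -3.1, -1.9]
opening: 0.216
```

```bash
python3 st.py
```

```text
11.55 pos [0.57213 0.01649 0.07056] F [-1.35 -3.07 -1.93] T [-0.489  0.046  0.105] tilt z [ 0.0002 -0.0001] jawyaw 14.12 qd [ 0.011 -0.     0.004  0.006  0.003  0.01 ] op 0.216
nose s mm 8.67 lat -0.15 dz 0.26 Fax -2.64
```

Request:
apply_moves --pt "0.05 0.02 0 -0.0002 0.001 -0.0001 0.01" --pt "0.05 0.02 0 -0.0003 0.001 -0.0001 0.01" --pt "0.05 0.02 0 -0.0002 0.001 -0.0001 0.01" --pt "0.05 0.02 0 -0.0003 0.001 -0.0001 0.01" --pt "0.05 0.02 0 -0.0002 0.001 -0.0001 0.01"

```text
time: 12.18
tool_pos: [0.5709, 0.0216, 0.0702]
tcp_rot: [-0.002, 0.615, 0.789, 0.001]
wrist_force: [0.2, -2.9, -1.2]
opening: 0.211
```

```bash
python3 st.py
```

```text
12.18 pos [0.57086 0.02164 0.0702 ] F [ 0.23 -2.92 -1.18] T [-0.556 -0.     0.066] tilt z [-0.0016  0.0043] jawyaw 14.12 qd [ 0.01  -0.001  0.001  0.006  0.002  0.009] op 0.211
nose s mm 13.98 lat -0.12 dz -0.1 Fax -2.89
```

Request:
apply_moves --pt "0 0 0 -0.0001 0.0005 0 0.01" --pt "0 0 0 -0.0001 0.0005 0 0.01" --pt "0 0 0 -0.0002 0.0005 0 0.01" --pt "0 0 0 -0.0001 0.0005 0 0.01" --pt "0 0 0 -0.0001 0.0005 0 0.01"

```text
time: 12.8
tool_pos: [0.5702, 0.0243, 0.0702]
tcp_rot: [-0.002, 0.615, 0.789, 0.001]
wrist_force: [0.8, -3.4, -1.9]
opening: 0.215
```

```bash
python3 st.py
```

```text
12.8 pos [0.57018 0.0243  0.07022] F [ 0.77 -3.39 -1.91] T [-0.569  0.028  0.095] tilt z [-0.0017  0.0042] jawyaw 14.12 qd [ 0.009 -0.002  0.001 -0.002  0.     0.008] op 0.215
nose s mm 16.72 lat -0.12 dz -0.08 Fax -3.48
```

Request:
apply_moves --pt "0.02 0 0 -0.0001 0.0006 0 0.01" --pt "0.02 0 0 -0.0002 0.0006 0 0.01" --pt "0.02 0 0 -0.0001 0.0006 0 0.01" --pt "0.02 0 0 -0.0002 0.0006 0 0.01" --pt "0.02 0 0 -0.0001 0.0006 0 0.01"

```text
time: 13.42
tool_pos: [0.5694, 0.0276, 0.0701]
tcp_rot: [-0.003, 0.615, 0.789, 0.002]
wrist_force: [1.1, -3.5, -1.0]
opening: 0.215
```

```bash
python3 st.py
```

```text
13.43 pos [0.56935 0.02757 0.0701 ] F [ 1.14 -3.47 -0.96] T [-0.532  0.01   0.093] tilt z [-0.0019  0.0061] jawyaw 14.12 qd [ 0.008 -0.003  0.     0.002  0.001  0.007] op 0.215
nose s mm 20.1 lat -0.11 dz -0.2 Fax -3.65
```

Request:
apply_moves --pt "-0.02 0 0 -0.0001 0.0006 0 0.01" --pt "-0.02 0 0 -0.0002 0.0006 0 0.01" --pt "-0.02 0 0 -0.0001 0.0006 0 0.01" --pt "-0.02 0 0 -0.0002 0.0006 0 0.01" --pt "-0.02 0 0 -0.0001 0.0006 0 0.01"

```text
time: 14.05
tool_pos: [0.5686, 0.0307, 0.0702]
tcp_rot: [-0.002, 0.615, 0.789, 0.001]
wrist_force: [-0.1, -3.2, -1.6]
opening: 0.22
```

```bash
python3 st.py
```

```text
14.05 pos [0.56858 0.03066 0.07017] F [-0.14 -3.18 -1.56] T [-0.581  0.009  0.053] tilt z [-0.002   0.0041] jawyaw 14.12 qd [ 0.01  -0.001  0.002 -0.004 -0.001  0.01 ] op 0.22
nose s mm 23.28 lat -0.1 dz -0.13 Fax -3.05
```

Request:
apply_moves --pt "-0.02 0 0 -0.0001 0.0005 0 0.01" --pt "-0.02 0 0 -0.0002 0.0005 0 0.01" --pt "-0.02 0 0 -0.0001 0.0005 0 0.01" --pt "-0.02 0 0 -0.0001 0.0005 0 0.01" --pt "-0.02 0 0 -0.0001 0.0005 0 0.01"

```text
time: 14.68
tool_pos: [0.5679, 0.0333, 0.0703]
tcp_rot: [-0.001, 0.615, 0.789, 0.0]
wrist_force: [-0.7, -4.8, -1.6]
opening: 0.216
```

```bash
python3 st.py
```

```text
14.68 pos [0.56794 0.03326 0.07029] F [-0.66 -4.83 -1.56] T [-0.532  0.033  0.129] tilt z [-0.0019  0.0021] jawyaw 14.12 qd [ 0.009 -0.001  0.001 -0.004 -0.     0.008] op 0.216
nose s mm 25.96 lat -0.08 dz -0.01 Fax -4.51
```

Request:
apply_moves --pt "0 0 0 -0.0001 0.0004 0 0.01" --pt "0 0 0 -0.0001 0.0004 0 0.01" --pt "0 0 0 -0.0001 0.0004 0 0.01" --pt "0 0 0 -0.0001 0.0004 0 0.01" --pt "0 0 0 -0.0001 0.0004 0 0.01"

```text
time: 15.3
tool_pos: [0.5674, 0.0354, 0.0703]
tcp_rot: [-0.001, 0.615, 0.789, 0.0]
wrist_force: [0.3, -3.0, -1.0]
opening: 0.22
```

```bash
python3 st.py
```

```text
15.3 pos [0.56739 0.03538 0.07027] F [ 0.26 -3.01 -1.02] T [-0.585  0.039  0.041] tilt z [-0.002  0.002] jawyaw 14.12 qd [ 0.004 -0.001  0.002  0.001  0.001  0.007] op 0.22
nose s mm 28.15 lat -0.08 dz -0.03 Fax -2.98
```

Request:
apply_moves --pt "0 0 0 -0.0001 0.0005 0 0.01" --pt "0 0 0 -0.0001 0.0005 0 0.01" --pt "0 0 0 -0.0002 0.0005 0 0.01" --pt "0 0 0 -0.0001 0.0005 0 0.01" --pt "0 0 0 -0.0001 0.0005 0 0.01"

```text
time: 15.92
tool_pos: [0.5672, 0.0362, 0.0706]
tcp_rot: [0.0, 0.615, 0.788, -0.001]
wrist_force: [0.3, -5.9, -0.5]
opening: 0.217
```

```bash
python3 st.py
```

```text
15.93 pos [0.56716 0.03622 0.07056] F [ 0.27 -5.92 -0.55] T [-0.865 -0.013  0.042] tilt z [-0.0009 -0.0013] jawyaw 14.06 qd [ 0.005 -0.003  0.002 -0.007 -0.     0.005] op 0.217
nose s mm 29.02 lat -0.1 dz 0.26 Fax -5.8
```

Request:
apply_moves --pt "0 0 0 -0.0001 0.0004 0 0.01" --pt "0 0 0 -0.0001 0.0004 0 0.01" --pt "0 0 0 -0.0001 0.0004 0 0.01" --pt "0 0 0 -0.0001 0.0004 0 0.01" --pt "0 0 0 -0.0001 0.0004 0 0.01"

```text
time: 16.55
tool_pos: [0.567, 0.0362, 0.0708]
tcp_rot: [0.002, 0.616, 0.788, -0.002]
wrist_force: [0.1, -5.9, -1.9]
opening: 0.216
```

```bash
python3 st.py
```

```text
16.55 pos [0.56705 0.03618 0.07079] F [ 0.13 -5.91 -1.92] T [-0.86   0.067  0.143] tilt z [ 0.    -0.005] jawyaw 13.98 qd [ 0.003 -0.001  0.003 -0.005 -0.002  0.005] op 0.216
nose s mm 29.01 lat -0.22 dz 0.49 Fax -5.76
```

Request:
apply_moves --pt "0.1 0 0 -0.0001 0.0006 -0.0001 0.01" --pt "0.1 0 0 -0.0002 0.0007 -0.0001 0.01" --pt "0.1 0 0 -0.0002 0.0007 -0.0001 0.01" --pt "0 0 0 -0.0002 0.0007 0 0.01" --pt "0 0 0 -0.0002 0.0007 0 0.01"

```text
time: 17.18
tool_pos: [0.5669, 0.0362, 0.0709]
tcp_rot: [0.003, 0.617, 0.787, -0.002]
wrist_force: [0.9, -6.1, -0.8]
opening: 0.215
```

```bash
python3 st.py;python3 - <<'E'
from rig import capture
from h import *
for n,b in [("top",(140,165,350,325,3.8))]:
    c=capture(n);np.savez(f"pics/{n}3.npz",**c);crop(c["img"],*b,f"pics/{n}3.png")
E
```

```text
17.18 pos [0.56689 0.03616 0.07087] F [ 0.9  -6.13 -0.8 ] T [-1.026 -0.044  0.094] tilt z [ 0.0019 -0.0058] jawyaw 13.86 qd [ 0.005 -0.001  0.003 -0.012 -0.003  0.011] op 0.215
nose s mm 29.03 lat -0.38 dz 0.57 Fax -6.17
```

View pics/top3.png

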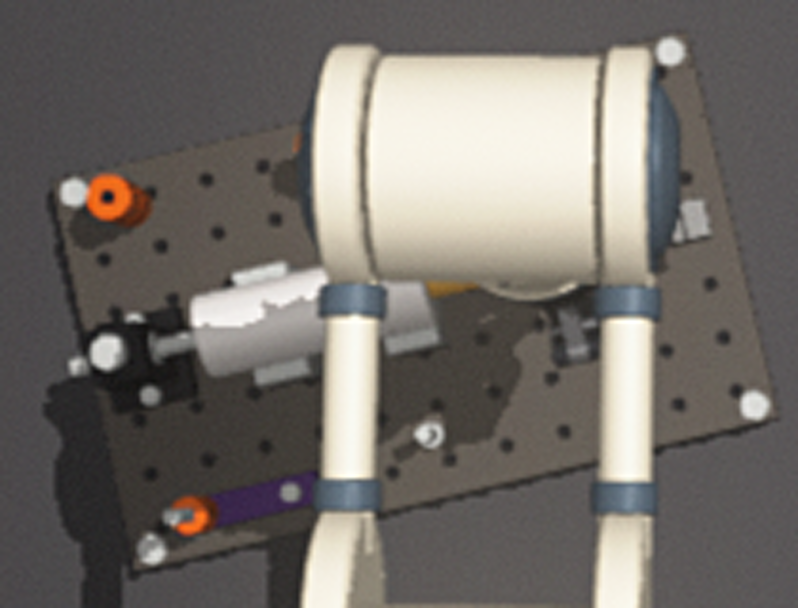

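Request:
apply_moves --pt "0 0 0 0.0005 -0.002 0 0.01" --pt "0 0 0 0.001 -0.005 0 0.01" --pt "0 0 0 0.003 -0.012 0 0.01" --pt "0 0 0 0.005 -0.02 0 0.01" --pt "0 0 0 0.006 -0.024 0.01 0.01"

```text
time: 17.85
tool_pos: [0.5822, -0.027, 0.0793]
tcp_rot: [0.0, 0.615, 0.788, -0.001]
wrist_force: [0.2, -0.3, -2.0]
opening: 0.215
```

```bash
python3 st.py
```

```text
17.85 pos [ 0.58216 -0.02705  0.07934] F [ 0.23 -0.31 -2.04] T [-0.039 -0.014  0.022] tilt z [-0.0007 -0.0016] jawyaw 14.06 qd [-0.344  0.099 -0.27  -0.002  0.149 -0.343] op 0.215
nose s mm -35.99 lat -1.19 dz 9.04 Fax -0.35
```

Request:
apply_moves --pt "0 0 -1 -0.004 -0.036 0.015 0.01" --pt "0 0 -2.3 -0.011 -0.042 0.01 0.01" --pt "0 0 -2.3 -0.011 -0.042 0 0.01" --pt "0 0 -2.3 -0.011 -0.042 0 0.01" --pt "0 0 -2.3 -0.011 -0.042 0 0.01"

```text
time: 18.48
tool_pos: [0.5335, -0.243, 0.1061]
tcp_rot: [0.002, 0.685, 0.728, -0.0]
wrist_force: [-0.7, -0.9, -2.8]
opening: 0.217
```

Request:
apply_moves --pt "0 0 -2.3 -0.011 -0.042 0 0.01" --pt "0 0 -2.3 -0.011 -0.04 0 0.01" --pt "0 0 -1.5 -0.008 -0.02 -0.01 0.01" --pt "0 0 0 0 0 0 0.01" --pt "0 0 0 0 0 0 0.01"

```text
time: 19.1
tool_pos: [0.4986, -0.3573, 0.0958]
tcp_rot: [0.002, 0.727, 0.686, -0.001]
wrist_force: [-0.7, 0.3, -1.9]
opening: 0.217
```

```bash
python3 st.py
```

```text
19.1 pos [ 0.49859 -0.35731  0.09581] F [-0.65  0.3  -1.87] T [-0.025 -0.02   0.015] tilt z [ 0.0019 -0.0044] jawyaw -3.32 qd [-0.017  0.009  0.004 -0.001  0.001 -0.004] op 0.217
nose s mm -335.37 lat -163.74 dz 25.51 Fax 0.45
```

Request:
apply_moves --pt "0.2 0.1 -0.4 -0.004 -0.01 -0.02 0.01" --pt "0 0 0 0 -0.001 -0.025 0.01" --pt "0 0 0 0 0 -0.018 0.01" --pt "0 0 0 0 0 -0.006 0.01" --pt "0 0 0 0 0 0 0.01"

```text
time: 19.73
tool_pos: [0.4949, -0.3671, 0.0222]
tcp_rot: [-0.0, 0.728, 0.685, -0.0]
wrist_force: [0.3, -0.0, -1.6]
opening: 0.221
```

```bash
python3 st.py
```

```text
19.73 pos [ 0.49486 -0.36711  0.02224] F [ 0.26 -0.02 -1.64] T [-0.013 -0.009  0.036] tilt z [-0.0005 -0.0001] jawyaw -3.5 qd [ 0.004  0.001 -0.001 -0.    -0.002 -0.002] op 0.221
nose s mm -343.95 lat -169.78 dz -48.06 Fax -0.09
```

Request:
apply_moves --pt "0 0 0 -0.002 -0.003 -0.005 0.01" --pt "0 0 0 0 0 -0.003 0.01" --pt "0 0 0 0 0 -0.001 0.01" --pt "0 0 0 0 0 0 0.01" --pt "0 0 0 0 0 0 0.01"

```text
time: 20.35
tool_pos: [0.494, -0.3712, 0.0155]
tcp_rot: [0.002, 0.728, 0.685, 0.0]
wrist_force: [-0.1, -1.0, -3.1]
opening: 0.214
```

```bash
python3 st.py;python3 - <<'E'
from rig import capture
from h import *
c=capture("side");np.savez("pics/s4.npz",**c);crop(c["img"],180,300,430,480,3,"pics/s4.png")
E
```

```text
20.35 pos [ 0.49402 -0.37124  0.01548] F [-0.1  -0.99 -3.14] T [-0.042  0.001 -0.021] tilt z [ 0.0029 -0.0031] jawyaw -3.48 qd [ 0.002 -0.001 -0.     0.     0.    -0.   ] op 0.214
nose s mm -347.74 lat -171.62 dz -54.82 Fax -0.93
```

View pics/s4.png

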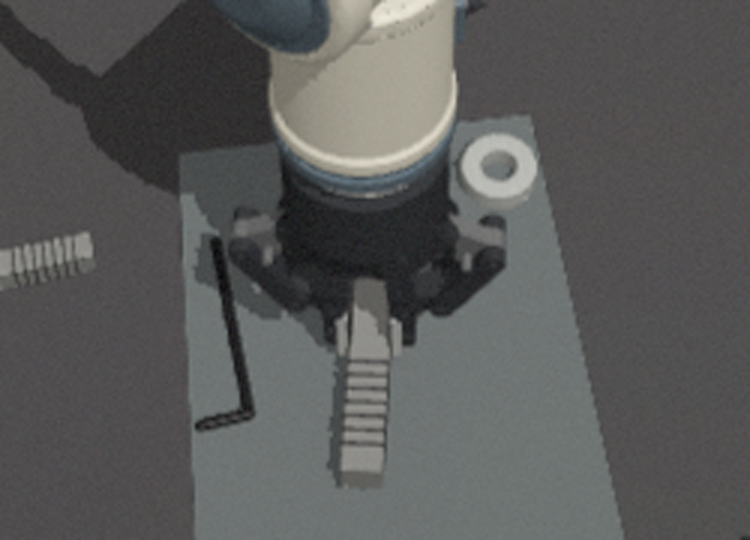

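Lower until contact (6 mm left).

Request:
apply_moves --pt "0.1 0.1 0 -0.001 0 -0.003 0.01" --pt "0 0 0 0 0 -0.0015 0.01" --pt "0 0 0 0 0 -0.001 0.01" --pt "0 0 0 0 0 -0.0005 0.01" --pt "0 0 0 0 0 0 0.01"

```text
time: 21.02
tool_pos: [0.493, -0.3712, 0.0094]
tcp_rot: [0.001, 0.728, 0.685, 0.0]
wrist_force: [-0.5, -0.8, -1.7]
opening: 0.212
```

```bash
python3 st.py
```

```text
21.02 pos [ 0.49302 -0.37124  0.00937] F [-0.54 -0.82 -1.73] T [-0.024 -0.011  0.018] tilt z [ 0.0012 -0.0013] jawyaw -3.47 qd [ 0.001 -0.003 -0.001 -0.001  0.001  0.   ] op 0.212
nose s mm -347.49 lat -172.58 dz -60.93 Fax -0.67
```

Request:
apply_moves --pt "0 0 0 0 0 -0.0004 0.01" --pt "0 0 0 0 0 0 0.01" --pt "0 0 0 0 0 0 0.03" --pt "0 0 0 0 0 0 0.045" --pt "0 0 0 0 0 0 0.045"

```text
time: 21.65
tool_pos: [0.4937, -0.3718, 0.0102]
tcp_rot: [0.002, 0.728, 0.685, 0.0]
wrist_force: [0.5, 0.4, -0.8]
opening: 0.528
```

Request:
apply_moves --pt "0 0 0 0 0 0 0.045" --pt "0 0 0 0 0 0.015 0.045" --pt "0 0 0 0 0 0.03 0.045" --pt "0 0 0 0 0 0.05 0.045" --pt "0 0 0 -0.01 0 0.05 0.045"

```text
time: 22.28
tool_pos: [0.4816, -0.3697, 0.1565]
tcp_rot: [-0.002, 0.728, 0.686, -0.0]
wrist_force: [0.5, -0.3, 0.6]
opening: 0.524
```

Request:
apply_moves --pt "0 0 0 -0.02 -0.05 0.02 0.045" --pt "0 0 0 -0.02 -0.05 0 0.045" --pt "0 0 0 -0.02 -0.04 0 0.045" --pt "0 0 0 0 0 0 0.045" --pt "0 0 0 0 0 0 0.045"

```text
time: 22.9
tool_pos: [0.4217, -0.5144, 0.1924]
tcp_rot: [0.008, 0.727, 0.686, -0.0]
wrist_force: [-0.4, -0.2, -0.7]
opening: 0.527
```

```bash
python3 st.py;python3 - <<'E'
from rig import capture
from h import *
c=capture("top");np.savez("pics/t5.npz",**c);crop(c["img"],140,165,350,325,3.8,"pics/t5a.png");crop(c["img"],380,190,560,400,2.8,"pics/t5b.png")
c=capture("side");np.savez("pics/s5.npz",**c);cv2.imwrite("pics/s5.png",c["img"][:,:,::-1])
E
```

```text
22.9 pos [ 0.42173 -0.51442  0.19242] F [-0.41 -0.23 -0.71] T [ 0.037 -0.009  0.004] tilt z [ 0.0103 -0.0116] jawyaw -3.31 qd [-0.015  0.005 -0.012 -0.008  0.001 -0.004] op 0.527
nose s mm -468.63 lat -277.03 dz 122.12 Fax -0.12
```

View pics/t5a.png

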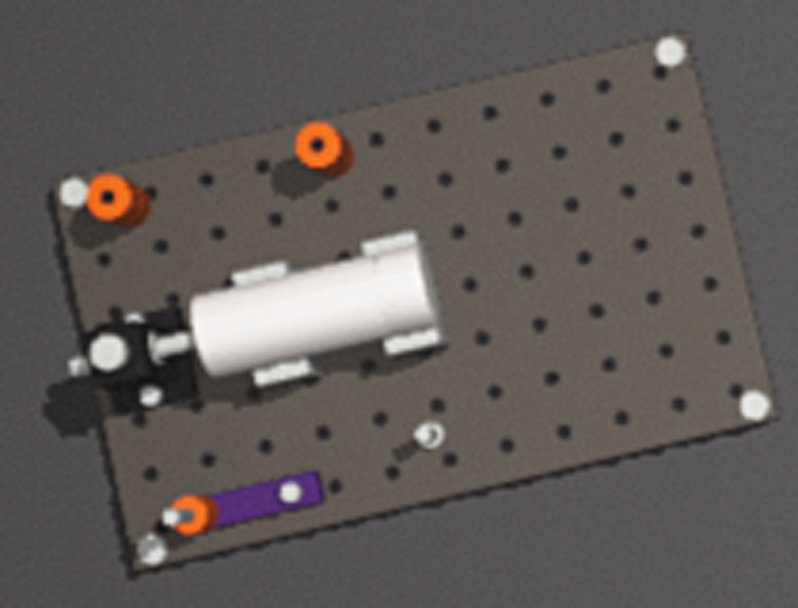

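View pics/t5b.png

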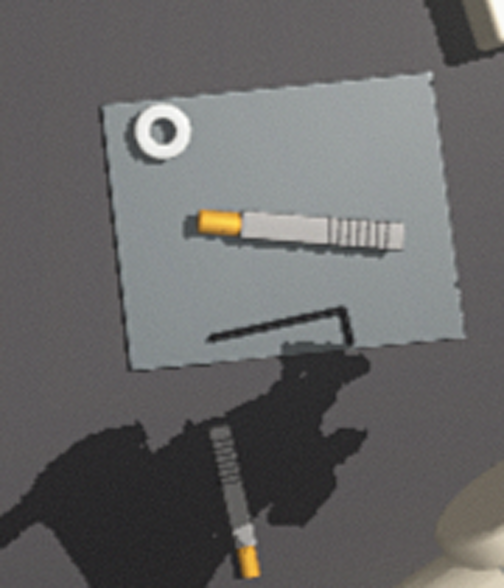

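View pics/s5.png

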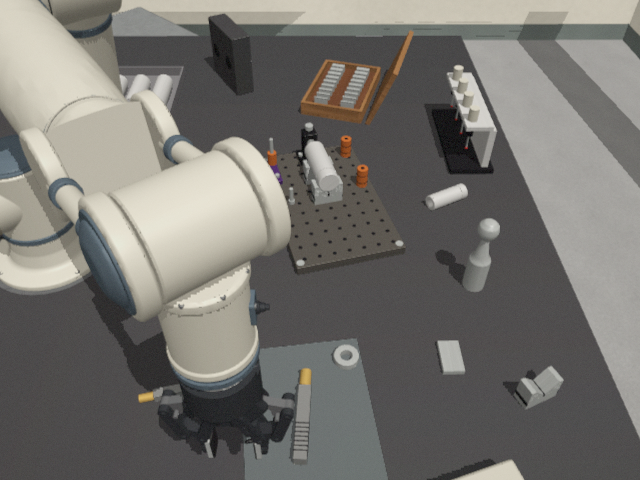

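```bash
python3 -c "
from rig import sign_off
print(sign_off())"
```

```text
the job is handed in; nothing more can be done
None
```

The sleeve is home against the stop rod, and the bar is back on the mat. I handed the job in at about 23 s of the 58 s allowed.

- **Pushing:** I used the larger bar and pushed the sleeve about 30 mm along the vees in steps of 0.4–1 mm. The push was about 3 N while it slid.
- **Finding the stop:** The push then rose to about 6 N and the nose stopped advancing. It stayed within 0.03 mm through two more gentle sets of steps. That is well below the 18 N at which the rod slips.
- **Last checks:**
  - In the final top view the sleeve was about 30 mm further on, and the post, screw and stand-offs looked unmoved.
  - The bar lay flat within a few mm of where it started, and the hex key and ring gauge were in place.
  - The gripper was clear of everything.
- **Limits of the checks:** The bore floor can't be seen, so contact with the rod rests on the force reading and the stall. The force reading was noisy by about 1 N. The implied rod stand-out is about 84 mm, inside the given 78–98 mm. No check failed or disagreed.

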